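Load a cutting die home in the bench press

ROBOT

A 7-joint arm with a two-finger parallel gripper is mounted at the origin on the work surface. World frame = base frame: x ahead of the robot, y to its left, z up, the work surface at z = 0. Lengths are in m, angles in rad, forces in N, time in s.
With the tool pointing down it reaches from about 0.4 to 0.925 m from the base axis. Payload 5.6 kg.
Tool frame: the origin (TCP) lies at the very end of the fingers, on their centre line; the grasp point (between the pads) lies 19 mm behind it; z points along the fingers, y is the direction in which the jaws open and shut (so a half turn about z gives the same grasp; the last joint's range is limited). The gripper opens to 85 mm and grips with 20 to 120 N. Pads are 22 mm wide; open, the fingers measure 114 mm over their backs; the gripper's body (76 mm by 85 mm) begins 54 mm behind the grasp point. The pads swing forward as they close: fully open they stand 13 mm farther back than shut.
Start: joints at [-1.31, 0.468, -0.012, 1.603, 0.006, 1.071, -0.056], TCP at [0.194, 0.62, 0.231] pointing down, gripper open.
Joint ranges: [-2.53, 2.53], [-0.31, 2.02], [-1.57, 1.55], [0.28, 2.44], [-1.29, 4.43], [0.15, 1.84], [-2.92, 2.92]. Speed limits (rad/s): [2.57, 2.57, 3.14, 3.14, 3.14, 3.14, 3.14].

INTERFACE

Orientations are given as a unit quaternion [x, y, z, w].
In Python, from bench import bot gives the robot as it stands. Calls block until the motion is done:
- bot.goto(position, orientation): joint-space move of the TCP to a pose.
- bot.move_linear(position, max_speed=0.15, frame=None, force_limit=None): straight line of the TCP; frame=None keeps the orientation; max_speed is the mean speed in m/s. With force_limit (N) it stops when the force on the tool has changed by that much, and returns True; else False.
- bot.move_joints(angles): joint-space move.
- bot.move_gripper(opening, grasp_force=None): opening from 0.0 (shut) to 1.0 (fully open); grasp_force is the grip in N (None keeps the last); returns when the fingers have stopped.
- bot.sleep(seconds).
- bot.solve_ik(position, orientation): joint angles nearest the present ones, or None.
- bot.camera(name): name is "scene" or "top" or "wrist"; returns the picture (384x512x3 uint8, red, green, blue); there is no depth.
- bot.camera_info(name): a dict with "fov_y" (degrees; the focal length in pixels is half the picture's height over the tangent of half this angle, whatever the lens; pixels are square), "cx", "cy" (the principal point, pixels), "rvec" (rotation vector, rad) and "tvec" (3), from world to camera coordinates, as OpenCV has them; the wrist camera has in their place "hand_eye" (4x4, takes a point from camera to tool coordinates, whose origin is the TCP and whose axes are the flange's). Camera axes: x right, y down, z forward; pixel columns grow to the right and rows downward; lengths in m; the calibration is good to about 2 mm. A picture is of the moment at which its call begins: read the wrist's pose just before it. camera_info takes no time and is no camera call.
A pose or a line that the arm cannot do raises bot.IKError and nothing moves.
- bot.job_done(): hands the job in, once; it reports no verdict.
Readings, each from a call of its own:
- bot.current_time_s(): time.
- bot.current_joints(): joint angles.
- bot.current_qvel(): joint speeds.
- bot.current_effort(): joint torques, N m.
- bot.current_tool_pos(): TCP position.
- bot.current_tool_rot(): TCP orientation.
- bot.current_force(): force on the tool from outside, world axes, zero at the start.
- bot.current_ft_torque(): the same for the moment, N m.
- bot.current_gripper_width(): opening from 0.0 (shut) to 1.0 (fully open).
Only numpy, scipy, OpenCV 4.12 (cv2) and the standard library are available. Lean on these libraries where they do the work, as an engineer would, in place of code of your own. Each camera call takes 0.05 s, during which the arm holds its last target. There are 200 camera calls.

TASK

Take the die board with the oval blade by its red grip block, set it flat between the rails of the green press with its blade end towards the bridge, and slide it under the bridge until you feel it meet the stop hidden in there; press it firmly against that stop for a moment, without ramming it. Let go with the board fully home, and leave the other die board where it lies.

Things in the scene. Friction and masses are not known exactly. Their poses are not given: they have to be found in the camera images.
- oval_die_grip (a point): Loose die board, plywood 160 (its x) x 90 x 18 mm, OVAL steel blade 86 x 64 mm standing 8 mm above its front part. This point: centre of the red grip block on its rear part, 28 x 28 mm (sides along x, y), 50 mm tall, 43 mm above the board's underside, 130 mm behind its front edge; +x is towards the front edge. 0.24 to 0.45 kg, balanced 30 mm ahead of the block. Starts flat on the table.
- strip_die_grip (a point): A second, like board with a narrow rectangular blade (85 x 28 mm): the same point of its own red grip block. Not to be used; it stays where it lies. Either board may lie in either place.
- press: Fixed green press. Origin: table height, middle of the bed's near open end; x along the bed to the bridge. Bed 310 mm long, its top 10 mm up. Rails along it, 110 mm apart inside, tops 26 mm up. Bridge from x = 190 to 290 mm, underside 49, top 87 mm up; the bed before it is open above, and a board may stick out over the near end. Crank on the bridge's +y side.
- stop: Fixed rigid red bar across the bed under the bridge, hidden from above, 90 mm wide, 22 mm tall. Origin: middle of the lower edge of its face towards the board; x as the press's. It stands 215 to 255 mm along the bed, so a board that is home has its block's centre at 85 to 125 mm. Sliding a board on the bed takes about 1 to 5 N.
Not all that is in view belongs to the job. What is shaped like the part that bears oval_die_grip but blue or turquoise is not meant.

How it is judged:
On the way:
1. the oval die board, lying between the rails, is pressed against the stop with more than 1 N (contact force between oval_die and stop above 1 N and z of oval_die_grip in the frame of press between 0.046 and 0.063 m).
At the end, for the whole second after the job is handed in: The oval die board, having been pressed on the stop (over 1 N), lies flat on the bed between the rails (tilt under 5 degrees, in line within 9 degrees, block within 20 mm of the middle line), front edge within 8 mm of the stop, released and at rest (x of oval_die_grip in the frame of stop between -0.138 and -0.122 m and y of oval_die_grip in the frame of press between -0.02 and 0.02 m and z of oval_die_grip in the frame of press between 0.048 and 0.06 m and angle between the x axis of oval_die_grip and the x axis of press, either way round below 0.17 rad and angle between oval_die_grip's own z axis and vertical below 0.1 rad and linear speed of oval_die below 0.01 m/s and contact force between the fingers and oval_die below 0.1 N); the robot touches nothing.
It fails at once if the die board is rammed into the stop with more than 60 N (contact force between oval_die and stop above 60 N).
It fails at once if the other die board is moved more than 20 mm (distance of strip_die_grip from where it was at the start of the episode above 0.02 m).
It also fails if it takes over 48 s, if anything falls off the work surface, if the arm or the gripper's body presses on something with over 40 N, if the wrist force passes 120 N, or if a joint passes its speed limit or range.

## Working session

There is one attempt and no reset: what is moved stays moved. The work goes in short steps, each a Python script; the robot and the scene stay as the last script left them, time stands still between calls to the robot, and variables do not carry over. Pictures are saved under pics/ and viewed, about 8 in all and at most 12, crops included, and the job is handed in when it is done.

```bash
mkdir -p pics; ls; python3 - <<'E'
from bench import bot
import cv2
for n in ["top","scene"]:
    im=bot.camera(n); cv2.imwrite(f"pics/{n}0.png",cv2.cvtColor(im,cv2.COLOR_RGB2BGR)); print(n,bot.camera_info(n))
print(bot.camera_info("wrist"),bot.current_tool_rot())
E
```

```text
pics
top {'fov_y': 52.660453677912656, 'cx': 248.90389779765354, 'cy': 199.09111721400083, 'rvec': array([ 2.16903835, -2.15996952,  0.12718372]), 'tvec': array([0.01508642, 0.50181289, 0.88047755])}
scene {'fov_y': 43.3576233663158, 'cx': 255.16000312146613, 'cy': 188.7756081959772, 'rvec': array([ 1.05676356,  2.47144055, -0.99996564]), 'tvec': array([ 0.29778869, -0.23835291,  1.66704116])}
{'fov_y': 64.61217231699233, 'cx': 253.3454854460317, 'cy': 192.25649794161697, 'hand_eye': array([[-1.79132410e-05, -9.62818125e-01, -2.70150434e-01,
         6.79412783e-02],
       [ 9.99999960e-01, -9.37528383e-05,  2.67827413e-04,
        -7.07026389e-04],
       [-2.83196457e-04, -2.70150418e-01,  9.62818088e-01,
        -1.43139012e-01],
       [ 0.00000000e+00,  0.00000000e+00,  0.00000000e+00,
         1.00000000e+00]])} [ 1.51381222e-01  9.88475109e-01 -8.24326836e-04 -6.46162523e-05]
```

View pics/top0.png

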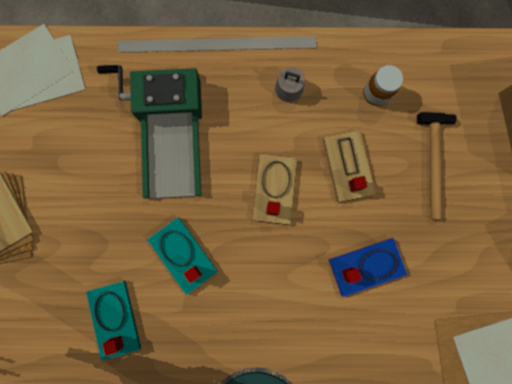

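View pics/scene0.png

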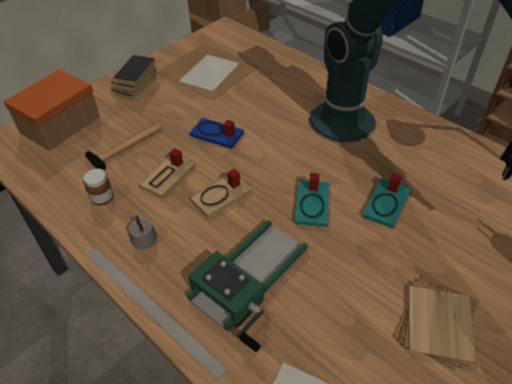

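The plywood oval board is in the middle of the top view, with its block at px (273,208). The strip board is to its right at (349,166). The press runs from its near end at (172,197) to the bridge at (166,92). Next I compute rough positions and look at both from close by with the wrist camera.

```bash
cat > h.py <<'E'
from bench import bot
import numpy as np, cv2
from scipy.spatial.transform import Rotation as R
def K(n):
    i=bot.camera_info(n); f=192/np.tan(np.radians(i["fov_y"]/2)); return i,np.array([[f,0,i["cx"]],[0,f,i["cy"]],[0,0,1]])
def pose(n):  # camera->world R, centre
    i,_=K(n)
    if n!="wrist":
        M=R.from_rotvec(i["rvec"]).as_matrix(); return M.T,-M.T@i["tvec"]
    T=np.eye(4);T[:3,:3]=R.from_quat(bot.current_tool_rot()).as_matrix();T[:3,3]=bot.current_tool_pos()
    T=T@i["hand_eye"]; return T[:3,:3],T[:3,3]
def ray(n,uv,z,P=None):
    Rm,c=P or pose(n); k=K(n)[1]
    d=(Rm@np.linalg.inv(k)@np.c_[np.atleast_2d(uv),np.ones(len(np.atleast_2d(uv)))].T).T
    return c+d*((z-c[2])/d[:,2])[:,None]
def down(yaw): # tool y (jaw axis) at angle yaw+90deg ; tool x at angle yaw
    return (R.from_euler('z',yaw)*R.from_euler('x',np.pi)).as_quat()
def snap(name,n="wrist",s=1):
    P=pose(n); im=bot.camera(n); np.savez(f"pics/{name}.npz",R=P[0],c=P[1],im=im)
    cv2.imwrite(f"pics/{name}.png",cv2.cvtColor(im,cv2.COLOR_RGB2BGR)); return P,im
def load(name):
    d=np.load(f"pics/{name}.npz"); return (d["R"],d["c"]),d["im"]
E
python3 - <<'E'
from h import *
p=ray("top",[(273,208)],.065); print("block",p)
print("board ",ray("top",[(260,154),(297,157),(291,224),(254,220)],.018))
print("press near rails z.026",ray("top",[(143,197),(200,195),(143,118),(200,117)],.026))
print("strip block",ray("top",[(358,184)],.065), "turq",ray("top",[(193,274),(188,292),(216,268),(177,219)],.03))
print(bot.current_time_s())
E
```

```text
block [[ 0.47770425 -0.03681804  0.065     ]]
board  [[ 0.61210723 -0.00907323  0.018     ]
 [ 0.60519137 -0.09793729  0.018     ]
 [ 0.44436786 -0.08218068  0.018     ]
 [ 0.45342163  0.00494963  0.018     ]]
press near rails z.026 [[0.50588258 0.26592717 0.026     ]
 [0.51121135 0.13220801 0.026     ]
 [0.69716739 0.27260911 0.026     ]
 [0.70036716 0.13566484 0.026     ]]
strip block [[ 0.53300986 -0.22921525  0.065     ]] turq [[0.32854504 0.1443906  0.03      ]
 [0.28816813 0.15494286 0.03      ]
 [0.34228047 0.0919783  0.03      ]
 [0.45427369 0.18411185 0.03      ]]
0.1
```

```bash
python3 - <<'E'
from h import *
for y in [np.pi/2,-np.pi/2,np.pi]:
  for p in [(.6,.2,.2),(.48,-.037,.06)]:
    q=bot.solve_ik(p,down(y)); print(y,p,None if q is None else np.round(q,2))
bot.goto((.58,.2,.26),down(np.pi/2)); snap("wp")
bot.goto((.52,-.04,.22),down(np.pi/2)); snap("wb")
print(bot.current_time_s(), bot.current_tool_pos())
E
```

```text
1.5707963267948966 (0.6, 0.2, 0.2) [-0.74  0.5   0.5   1.7  -0.27  1.01 -0.15]
1.5707963267948966 (0.48, -0.037, 0.06) [-0.4   0.49  0.49  2.15 -0.41  0.59  0.39]
-1.5707963267948966 (0.6, 0.2, 0.2) [-0.26  0.48 -0.15  1.67  0.08  1.    2.7 ]
-1.5707963267948966 (0.48, -0.037, 0.06) [-0.93  0.99  1.34  2.18 -1.17  1.08 -2.07]
3.141592653589793 (0.6, 0.2, 0.2) [-0.51  0.47  0.18  1.69 -0.1   0.99  1.28]
3.141592653589793 (0.48, -0.037, 0.06) [-0.26  0.47  0.32  2.14 -0.27  0.57  1.83]
3.2333 [ 0.52097939 -0.03796993  0.22020828]
```

View pics/wp.png

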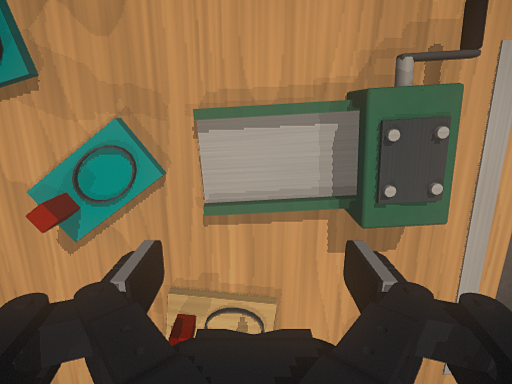

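View pics/wb.png

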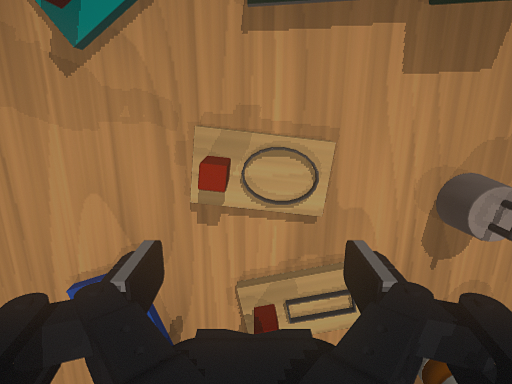

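The press view shows the bed with rail near ends at about px (194,109) and (205,214), and the bridge on the right. The board view shows the oval board with corners at (195,126), (336,142), (322,216) and (190,203), and its block at about (214,173).

```bash
python3 - <<'E'
from h import *
P,im=load("wb")
c=ray("wrist",[(195,126),(336,142),(322,216),(190,203)],.018,P); print(c[:,:2].round(4))
f=(c[1]+c[2])/2;r=(c[0]+c[3])/2;d=(f-r)[:2];print("len",np.linalg.norm(d),"yaw",np.arctan2(d[1],d[0]),"blk from board",(f[:2]-.13*d/np.linalg.norm(d)), np.linalg.norm((c[0]-c[3])))
h=cv2.cvtColor(im,cv2.COLOR_RGB2HSV); m=((h[...,0]<6)|(h[...,0]>174))&(h[...,1]>170)&(h[...,2]>60)
m[:120]=0;m[230:]=0
ys,xs=np.nonzero(m);print("red bbox",xs.min(),xs.max(),ys.min(),ys.max())
v=h[...,2]; 
cv2.imwrite("pics/c1.png",cv2.resize(cv2.cvtColor(im[140:210,180:260],cv2.COLOR_RGB2BGR),None,fx=5,fy=5,interpolation=0))
P2,im2=load("wp"); g=cv2.cvtColor(im2,cv2.COLOR_RGB2HSV)
for z,pts in [(.026,[(194,110),(348,100),(350,208),(205,215)]),(.01,[(198,133),(204,203)]),(.087,[(363,86),(462,84),(447,225),(363,227)])]:
    print(z,ray("wrist",pts,z,P2)[:,:2].round(4))
cv2.imwrite("pics/c2.png",cv2.resize(cv2.cvtColor(im2[70:240,180:380],cv2.COLOR_RGB2BGR),None,fx=3,fy=3,interpolation=0))
a=cv2.imread("pics/c1.png");b=cv2.imread("pics/c2.png");o=np.zeros((510,800,3),np.uint8);o[:,:600]=b;o[:175,600:800]=cv2.resize(a,(200,175),interpolation=0);cv2.imwrite("pics/c.png",o)
E
```

```text
[[ 0.4564  0.0092]
 [ 0.6147 -0.0082]
 [ 0.6045 -0.0969]
 [ 0.446  -0.0807]]
len 0.15930633294423135 yaw -0.10539869837903104 blk from board [ 0.48032503 -0.03886633] 0.09047767871006183
red bbox 198 228 156 191
0.026 [[0.5083 0.2661]
 [0.6918 0.2782]
 [0.7061 0.143 ]
 [0.5161 0.1328]]
0.01 [[0.5089 0.2377]
 [0.5128 0.1442]]
0.087 [[0.6872 0.2899]
 [0.7843 0.2921]
 [0.7954 0.1438]
 [0.7021 0.1412]]
```

View pics/c.png

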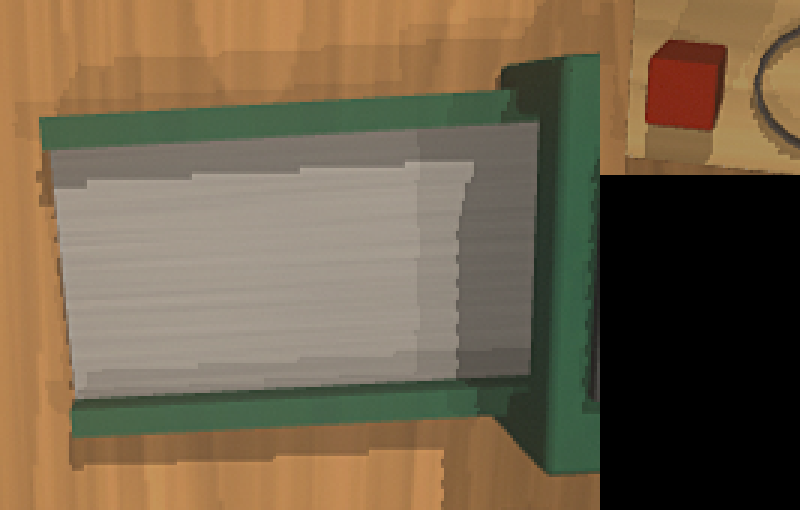

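The crop fixes the press: origin about (0.512, 0.1995), yaw about 0.06. The block's top face centre is at about px (213,176). Next I grasp the block.

```bash
python3 - <<'E'
from h import *
P,im=load("wb")
b=ray("wrist",[(213.2,175.6)],.068,P)[0]; print("blk top",b)
y=-.105; xy=(b[:2]+np.array([.4803,-.0389]))/2; print(xy)
bot.move_gripper(.85,60)
bot.goto((*xy,.13),down(np.pi/2+y))
bot.move_linear((*xy,.034),.1,force_limit=6)
bot.move_gripper(0,80); print("w",bot.current_gripper_width(),bot.current_tool_pos(),bot.current_force())
p=bot.current_tool_pos()
bot.move_linear((p[0],p[1],.12),.1)
print("w",bot.current_gripper_width(),bot.current_force(),bot.current_ft_torque(),bot.current_time_s())
snap("lift"); snap("lifts","scene")
a=cv2.imread("pics/lift.png");s=cv2.imread("pics/lifts.png")
cv2.imwrite("pics/l.png",np.hstack([cv2.resize(a,(400,300)),cv2.resize(s[100:300,100:367],(400,300))]))
E
```

```text
blk top [ 0.48140076 -0.03620375  0.068     ]
[ 0.48085038 -0.03755187]
w 0.3141003260429713 [ 0.48092853 -0.03743243  0.0344985 ] [-1.09352828  0.51663527  4.59094531]
w 0.31807155159131684 [ 0.12768192 -0.14428712 -3.84487132] [0.01395262 0.10657472 0.01152355] 6.5917
```

View pics/l.png

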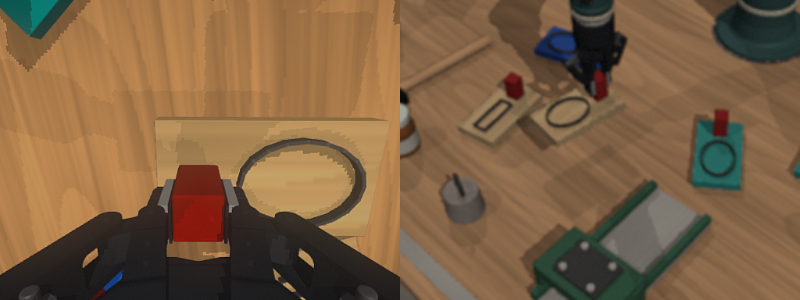

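Both views show the block held squarely and the board level, with about 3.8 N of weight. Next I carry it over the bed.

```bash
python3 - <<'E'
from h import *
psi=.06;u=np.array([np.cos(psi),np.sin(psi)]);o=np.array([.5122,.1995])
xy=o+.04*u
bot.goto((*xy,.12),down(np.pi/2+psi))
bot.move_linear((*xy,.085),.08)
print(bot.current_tool_pos(),xy,bot.current_time_s()); snap("over"); snap("overt","top")
a=cv2.imread("pics/over.png");s=cv2.imread("pics/overt.png")
cv2.imwrite("pics/o.png",np.hstack([cv2.resize(a,(480,360)),cv2.resize(s[50:230,80:240],(320,360))]))
E
```

```text
[0.55210342 0.20161286 0.08457361] [0.55212802 0.20189856] 8.2667
```

View pics/o.png

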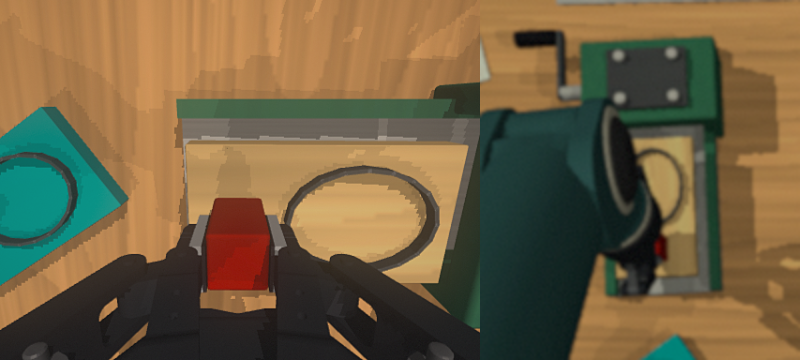

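```bash
python3 - <<'E'
from h import *
P,_=load("over"); psi=.06;o=np.array([.5122,.1995]);M=np.array([[np.cos(psi),np.sin(psi)],[-np.sin(psi),np.cos(psi)]])
for z,p in [(.068,[(200.5,152.5),(501,157)]),(.026,[(192,125),(464,120.5)])]: print(((ray("wrist",p,z,P)[:,:2]-o)@M.T).round(4))
E
```

```text
[[0.0123 0.0443]
 [0.1711 0.0418]]
[[0.0003 0.0561]
 [0.1764 0.0589]]
```

The board sits about 4 mm to the right of the rails' middle and is turned about −0.03 rad to them. I correct that, lower it, then slide it with force feedback.

```bash
python3 - <<'E'
from h import *
psi=.072;u=np.array([np.cos(psi),np.sin(psi)]);n=np.array([-u[1],u[0]])
o=np.array([.5122,.1995])
xy=o+.04*u+.003*n
q=down(np.pi/2+.06+.028)
bot.move_linear((*xy,.075),.05,frame=None)
bot.goto((*xy,.075),q)
bot.move_linear((*xy,.055),.06)
F0=bot.current_force(); print("hit",bot.move_linear((*xy,.036),.02,force_limit=3),bot.current_tool_pos(),bot.current_force()-F0)
z=bot.current_tool_pos()[2]
F0=bot.current_force()
p=bot.current_tool_pos()[:2]
hit=bot.move_linear((*(p+.10*u),z),.035,force_limit=9)
t=bot.current_tool_pos(); print("slide",hit,t,(t[:2]-o)@u,(t[:2]-o)@n,bot.current_force()-F0,bot.current_time_s())
snap("slid")
E
```

```text
hit True [0.5519269  0.20547466 0.04451724] [0.78854765 0.32263586 8.33842644]
slide True [0.55191221 0.20549725 0.04454949] 0.04004075111084068 0.003124903046666696 [-2.34517486  0.5944123  -1.21114537] 10.5
```

View pics/slid.png

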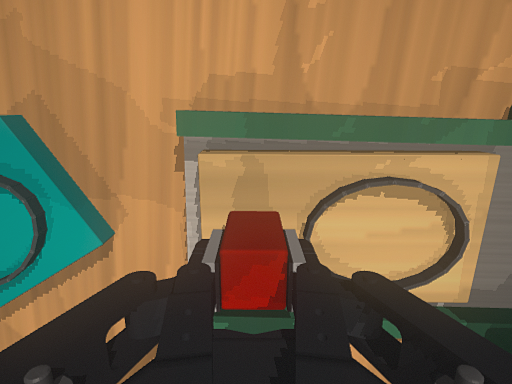

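The board lies flat between the rails (TCP z 0.0445, as expected), with a gap visible on the +y side. The slide tripped at once because I was pressing down at about 8 N. I ease up and slide in steps.

```bash
python3 - <<'E'
from h import *
psi=.072;u=np.array([np.cos(psi),np.sin(psi)]);o=np.array([.5122,.1995])
p=bot.current_tool_pos(); z=p[2]
print(bot.current_force())
for _ in range(5):
    if bot.current_force()[2]<1: break
    z+=.0003; bot.move_linear((p[0],p[1],z),.02)
print("z",z,bot.current_force()); F0=bot.current_force()
s=0
while s<.1:
    s+=.008
    hit=bot.move_linear((*(p[:2]+s*u),z),.04,force_limit=12)
    f=bot.current_force()-F0;t=bot.current_tool_pos()
    print(round((t[:2]-o)@u,4),hit,f.round(1),round(f[:2]@u,1))
    if hit or f[:2]@u<-9: break
print(bot.current_time_s())
E
```

```text
[-0.9218031  -0.59399082  4.69139079]
z 0.045147610212598076 [ 0.31700393  0.14458235 -1.3536444 ]
0.0484 False [ 0.9 -0.4 -0.4] 0.9
0.0565 False [ 1.8 -0.2 -0.5] 1.8
0.0645 False [ 0.8 -0.2 -0.2] 0.8
0.0725 False [0.4 0.  0.1] 0.4
0.0806 False [ 0.1  0.2 -0.5] 0.1
0.0886 False [-0.6 -0.9 -0.8] -0.7
0.0966 False [ 0.8  0.3 -0.1] 0.8
0.1044 False [-0.3  0.2 -0.1] -0.3
0.1045 True [-4.2  0.1  8. ] -4.1
14.0583
```

```bash
python3 - <<'E'
from h import *
psi=.072;u=np.array([np.cos(psi),np.sin(psi)]);o=np.array([.5122,.1995])
p=bot.current_tool_pos(); print(bot.current_force(),p)
for s in np.arange(.0005,.008,.0005):
    bot.move_linear((*(p[:2]+s*u),.0451),.02); bot.sleep(.1)
    f=bot.current_force();t=bot.current_tool_pos()
    print(round(s,4),round((t[:2]-o)@u,4),t[2].round(4),f.round(1))
    if f[:2]@u<-10: break
bot.sleep(.4);print(bot.current_force().round(1),bot.current_time_s())
snap("press")
E
```

```text
[-3.84659084  0.22757535  6.64057691] [0.61619663 0.21089274 0.04524613]
0.0005 0.1047 0.0458 [-5.6 -0.2  5.3]
0.001 0.1047 0.0458 [-7.6 -0.6  7.4]
0.0015 0.1047 0.0459 [-8.9 -0.9  8.8]
0.002 0.1047 0.0459 [-10.7  -1.4   9.5]
[-10.6  -0.8  10.2] 15.8667
```

View pics/press.png

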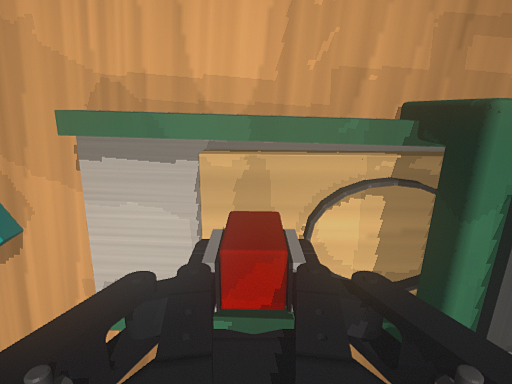

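The board is pressed on a rigid stop: force rose from 4 to 10.7 N with no travel, block at 105 mm, front edge at 235 mm. Next I ease off, release and retreat.

```bash
python3 - <<'E'
from h import *
p=bot.current_tool_pos()
u=np.array([np.cos(.072),np.sin(.072)])
bot.move_linear((*(p[:2]-.0003*u),.0453),.02); print(bot.current_force().round(1))
bot.move_gripper(.65); print(bot.current_gripper_width(),bot.current_force().round(1))
t=bot.current_tool_pos()
bot.move_linear((t[0],t[1],.14),.1); bot.sleep(.2); snap("rel"); 
bot.move_linear((t[0]-.04,t[1],.25),.2)
P,_=snap("end"); snap("endt","top"); print(bot.current_force(),bot.current_time_s())
a=cv2.imread("pics/end.png");s=cv2.imread("pics/endt.png")
cv2.imwrite("pics/e.png",np.hstack([a,cv2.resize(s[50:290,80:250],(272,384))]))
E
```

```text
[-5.5 -1.3  5.2]
0.6473395642444342 [-0.2  0.2 -0.2]
[-0.62463635 -0.8762037  -0.04276029] 18.7417
```

View pics/e.png

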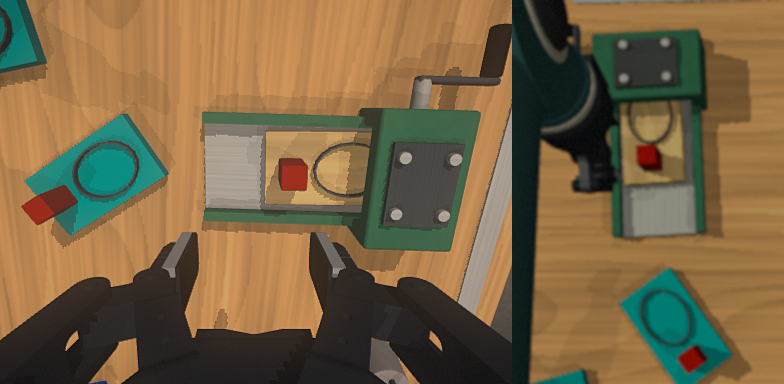

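```bash
python3 - <<'E'
from h import *
P,im=load("end")
h=cv2.cvtColor(im,cv2.COLOR_RGB2HSV); m=((h[...,0]<6)|(h[...,0]>174))&(h[...,1]>170); m[:,:240]=0;m[:,340:]=0;m[220:]=0
ys,xs=np.nonzero(m);print(xs.min(),xs.max(),ys.min(),ys.max())
b=ray("wrist",[(265,131),(263,205)],.028,P)[:,:2];r=ray("wrist",[(204,113),(203,221)],.026,P)[:,:2]
k=ray("wrist",[(292.5,177)],.078,P)[0,:2]
u=np.array([np.cos(.072),np.sin(.072)]);n=np.array([-u[1],u[0]]);o=r.mean(0)
print("o",o,"rear",(b-o)@u,(b-o)@n,"blk",(k-o)@u,(k-o)@n, "blk vs release TCP", (k-np.array([.6165,.2109]))@u, "world", k)
E
```

```text
281 307 158 189
o [0.51161981 0.19863077] rear [0.07435812 0.0742999 ] [ 0.04821038 -0.04345267] blk 0.10359616553584065 0.004621340692499987 blk vs release TCP -0.0018949097825864136 world [0.61461513 0.21069262]
```

```bash
python3 -c "
from bench import bot
print(bot.current_qvel()); bot.job_done(); print(bot.current_time_s())"
```

```text
[ 0.00130934  0.00404695  0.00208085 -0.00301054  0.00197993  0.00313754
 -0.00152338]
the job is handed in; nothing more can be done
the job is handed in; nothing more can be done
```

I took the oval die board by its red block, set it flat between the rails and slid it under the bridge until it met the stop. I then pressed it there, released it, and handed the job in at about 19 s.

- **Pressing:** the force rose from about 4 N to 10.7 N with no further travel, and I held it for roughly half a second. The block was then about 105 mm along the bed, so the front edge, and with it the stop, is at about 235 mm, inside the 215 to 255 mm range given. Readings stayed far below 60 N, though I only read the force between moves. While pressing, the tool also saw about 10 N upward and rose about 0.7 mm.
- **After release:** the wrist camera put the block at about 104 mm, within 2 mm of where I let go, which is about the camera's accuracy. The block is about 5 mm off the middle line, the board is square to the rails, and the gripper is clear with no force on it beyond noise.
- **One check that tripped early:** the first slide stopped at once because I was pressing down at about 8 N. I eased up and slid again without trouble.
- **Not checked:** I took no final measurement of the other die board. The arm never worked near it, and I saw no sign of contact.

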